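# Hold a specimen tile flush with the spacer

### The arm

A 6-joint arm with a two-finger parallel gripper is mounted at the origin on the work surface. World frame = base frame: x ahead of the robot, y to its left, z up, the work surface at z = 0. Lengths are in mm, angles in degrees, forces in N, time in s.
With the tool pointing down it reaches from about 300 to 850 mm from the base axis. Payload 4.2 kg.
Tool frame: the origin (TCP) lies at the very end of the fingers, on their centre line; the grasp point (between the pads) lies 19 mm behind it; x points along the fingers, z is the direction in which the jaws open and shut, and the axes are right-handed (so a half turn about x gives the same grasp; the last joint's range is limited). The gripper opens to 91 mm and grips with 3 to 60 N. Pads are 32 mm wide; open, the fingers measure 118 mm over their backs; the gripper's body (76 mm by 178 mm) begins 60 mm behind the grasp point.
Start: joints at [-64.802, 18.312, 89.639, -0, 72.044, -1.146], TCP at [255.174, -515.299, 183.276] pointing down, gripper open.
Joint ranges: [-177.97, 177.97], [-48.28, 115.42], [12.27, 149.76], [-77.06, 257.06], [2.81, 150.46], [-146.56, 146.56]. Speed limits (degrees/s): [147.25, 147.25, 180, 180, 180, 180].

### API

Orientations are given as [roll, pitch, yaw] about the fixed x, y, z axes, in that order (R = Rz(yaw) Ry(pitch) Rx(roll)).
In Python, from workcell import state, grab_frame, camera_info, env, search_frame, place_of gives the robot as it stands.
- The arm moves only by the tool drive_tool, never from a script. Its argument "plan" is a list of rows, each a list of 7 numbers: the turn, a rotation vector about the world's x, y, z in degrees, then the shift along the world's x, y, z in mm, then the finger opening in mm, from 0 to 91.2. In form: [[wx, wy, wz, dx, dy, dz, jaw], ...]. A call has 1 to 10 rows; each row is the pose to reach, as a shift and turn from the pose measured when the call began; what a row does not reach only later rows make up. A row lasts 1/8 s, in which the tool goes at most 62.5 mm and 10.7 degrees, less where a joint would pass 70% of its speed; a pose out of reach is approached as far as the arm can. A call with a gripper value outside its range is refused whole. The fingers move at their own pace and stop on an object; "grip_force" is the grip in N (left out, the last holds). Time passes only in rows, so rows that repeat a pose let the fingers close. It gives the time, the measured TCP pose, the force and the opening at its end, in the units of the state.
- state(): the state, without advancing time (a new reading comes with each control period).
- grab_frame(name): name is "side" or "top" or "wrist"; returns the picture (480x640x3 uint8, red, green, blue); there is no depth.
- camera_info(name): a dict with "intrinsics" (3x3 intrinsics, pixels), "origin" and "orientation" of the camera in the world; the wrist camera has in their place "hand_eye" (4x4, takes a point from camera to tool coordinates, whose origin is the TCP and whose axes are the tool frame's). Camera axes: x right, y down, z forward; pixel columns grow to the right and rows downward; lengths in mm; the calibration is good to about 2 mm. A picture is of the moment at which its call begins: read the wrist's pose just before it. camera_info takes no time and is no camera call.
- env.job_done(): hands the job in, once; it reports no verdict.
Trained networks look in the newest picture that a camera, given by its name, has taken for a name from the list of things; names that differ only in an ending like _2 or _b are one class to them, and where a whole thing is asked for, a point or a joint stands for the part that bears it (a point fixed in the world has none). Each returns a list of dicts, best first, with "p" (0 to 1); they miss things now and then, are a little off and sometimes report something else, mostly with a low value. They report only what shows in the picture. A call takes as long as a camera call. They do not tell look-alikes from the thing itself.
- search_frame(camera, label): "rect" ([left, top, right, bottom] as shares, 0 to 1, of the picture: columns of its width, rows of its height, round what is visible of it).
- place_of(camera, label): "location" ([column, row] as shares, 0 to 1, of the picture: columns of its width, rows of its height: a listed point, or the origin of a listed thing).
The state is a dict: "time_s": time; "qpos": joint angles; "qvel": joint speeds; "effort": joint torques, N m; "ee_pos": TCP position; "ee_rot": TCP orientation; "force": force on the tool from outside, world axes, zero at the start; "torque": the same for the moment, N m; "gripper_width": finger opening in mm.
Only numpy, scipy, OpenCV 4.12 (cv2) and the standard library are available. Lean on these libraries where they do the work, as an engineer would, in place of code of your own. Each camera call takes 0.05 s, during which the arm holds its last target. There are 200 camera calls.

### The job

Lift the clear lid of the specimen tray open until it rests on its stop, then take the upright steel spacer and slide it, upright and square to the lane, down to the floor of the one gap in front of a tile that is wide enough for it, and with it press that tile gently back until it is flush against the far stop wall under the hinge. Finish while still gripping the spacer and holding the tile pressed there; do not put it down or let go. Do not force the spacer at the narrow gaps; leave the other two tiles and everything else on the bench where they are.

Things in the scene. Friction and masses are not known exactly. Their poses are not given: they have to be found in the camera images.
- tray: fixed aluminium mounting tray, 111 (x) x 166 (y) x 26 mm high, origin at the centre of its underside, x axis pointing from its near wall to its far wall (the stop wall, the hinge side), z up. Floor 6 mm thick, all walls and dividers rise 20 mm above the floor. Three lanes side by side along x, each 99 mm long and 48 mm wide, centred at y = -53, 0 and +53 mm; the stop wall's inner face lies at x = +49.5 mm, the near wall's inner face at x = -49.5 mm. One tile lies in each lane
- lid (a joint): hinge of the tray's clear plastic lid, rad: 0 closed, grows as the near edge is lifted and swung over towards the far side, 1.85 resting on its stop. It weighs about 180 g, turns freely and falls shut, or beyond about 1.5 rad falls open by itself onto the stop, where it stays
- lid_handle (a point): middle of the lid's steel bar handle: round bar 10 mm thick, 90 mm long along the tray's y, on two end posts (about 80 mm free between them). The lid is a flat panel 6 mm thick, 111 mm by 166 mm; the bar's axis lies 40 mm above its upper face, 95 mm from the hinge line measured along the panel and 16 mm from its near edge. Closed, the bar is at tray x = -39.5 mm, z = 72 mm
- lid_hinge (a point): middle of the lid's hinge line, which runs along the tray's y axis on the underside of the lid at tray x = +55.5 mm, z = 26 mm
- tile_long_center (a point): bystanding: centre of the unglazed terracotta specimen tile 91 mm long (x), 44 mm wide (y) and 14 mm thick (z), lying loose on the floor of one of the tray's three lanes; its x axis is along the tray's x. Which lane varies. Pressed flush to the stop wall it leaves a gap of 8 mm at the lane's near end; it starts 3.5 to 6.5 mm short of flush
- tile_mid_center (a point): bystanding: centre of the unglazed terracotta specimen tile 86 mm long (x), 44 mm wide (y) and 14 mm thick (z), lying loose on the floor of one of the tray's three lanes; its x axis is along the tray's x. Which lane varies. Pressed flush to the stop wall it leaves a gap of 13 mm at the lane's near end; it starts 3.5 to 6.5 mm short of flush
- tile_short_center (a point): centre of the unglazed terracotta specimen tile 70 mm long (x), 44 mm wide (y) and 14 mm thick (z), lying loose on the floor of one of the tray's three lanes; its x axis is along the tray's x. Which lane varies. Pressed flush to the stop wall it leaves a gap of 29 mm at the lane's near end; it starts 3.5 to 6.5 mm short of flush, so the gap is then 22.5 to 25.5 mm, the only one that takes the spacer
- spacer_center (a point): centre (half-way up) of the loose steel spacer block, 16 mm thick (its x), 34 mm wide (its y), 60 mm tall (z), standing upright on the bench to the left or right of the tray, 175 to 325 g, with three thin grooves around its upper part. The same either way round (half a turn about z)
- petri_dish: flat glass dish with an orange floor, 90 mm across, 15 mm high, bystander, to be left where it is; origin at the centre of its underside
- slide_box: grey plastic box 95 x 80 x 30 mm, bystander, to be left where it is; origin at the centre of its underside
- tweezers_a: steel tweezers 130 mm long, 10 mm wide, 4 mm thick, lying flat between robot and tray, bystander, to be left where it is; origin at the centre of its underside
- tweezers_b: steel tweezers 130 mm long, 10 mm wide, 4 mm thick, lying flat at the right, bystander, to be left where it is; origin at the centre of its underside
- stain_bottle: small white bottle 38 mm across, 85 mm tall, bystander, to be left where it is; origin at the centre of its underside
- ruler: flat aluminium bar 170 x 25 x 4 mm beyond the tray, bystander, to be left where it is; origin at the centre of its underside
- jar: amber glass jar 48 mm across, 70 mm tall, on the other side of the tray from the spacer, bystander, to be left where it is; origin at the centre of its underside
Not all that is in view belongs to the job. Of the things like the part that bears spacer_center, leave any that is brown or pink; of the rest the larger one is meant.

How it is judged:
By the outcome, as a careful person would: the job done as asked, in the order asked, and still so for the second after the job is handed in, while the arm keeps its last pose, push and grip.
It also fails if it takes over 61 s, if anything falls off the work surface, if the arm or the gripper's body presses on something with over 40 N, if the wrist force passes 120 N, or if a joint passes its speed limit or range.

## Working session

There is one attempt and no reset: what is moved stays moved. The work goes in short steps, Python scripts to look and compute and a tool call to move; the robot and the scene stay as the last step left them, time stands still between calls to the robot, and variables do not carry over. Pictures are saved under pics/ and viewed, about 8 in all and at most 12, crops included, and the job is handed in when it is done.

Besides the shell and the picture viewer there is one more tool, called after "Call:" as name(argument=value, ...), one argument or row to a line, values as JSON. drive_tool: Moves the arm, as the interface text tells. Its arguments: {"type":"object","properties":{"plan":{"type":"array"},"grip_force":{"type":"number"}},"required":["plan"]}

```bash
mkdir -p pics
cat > h.py <<'E'
import numpy as np, cv2
from workcell import state, grab_frame, camera_info, env, search_frame, place_of
from scipy.spatial.transform import Rotation as R
def cam(n):
    c=camera_info(n); K=np.array(c["intrinsics"])
    if "hand_eye" in c:
        s=state(); T=np.eye(4); T[:3,:3]=rot(s["ee_rot"]); T[:3,3]=s["ee_pos"]
        M=T@np.array(c["hand_eye"]); return K,M[:3,3],M[:3,:3]
    o=np.array(c["orientation"]); 
    return K,np.array(c["origin"]),(o if o.shape==(3,3) else rot(o))
def rot(e): return R.from_euler('xyz',e,degrees=True).as_matrix()
def topix(n,P,c=None):
    K,o,Rm=c or cam(n); q=(np.atleast_2d(P)-o)@Rm; q=q@K.T; return q[:,:2]/q[:,2:]
def onz(n,px,z,c=None):
    K,o,Rm=c or cam(n); px=np.atleast_2d(px); d=np.c_[px,np.ones(len(px))]@np.linalg.inv(K).T@Rm.T
    return o+d*((z-o[2])/d[:,2])[:,None]
def snap(n,f):
    im=grab_frame(n); cv2.imwrite("pics/"+f,im[:,:,::-1]); return im
E
python3 - <<'E'
from h import *
print(state()); 
for n in("top","side","wrist"): print(camera_info(n))
a=snap("top","top0.png"); b=snap("side","side0.png")
for l in ["tray","lid_handle","lid_hinge","tile_short_center","tile_mid_center","tile_long_center","spacer_center","jar","stain_bottle","tweezers_a"]:
    for n in("top","side"):
        print(l,n,[(np.round(np.array(d["location"])*[640,480],1),round(d["p"],2)) for d in place_of(n,l)][:4])
E
```

```text
{'time_s': 0.0, 'qpos': array([-6.48029412e+01,  1.83497082e+01,  8.97064526e+01, -2.48420157e-03,
        7.20439271e+01, -1.14567800e+00]), 'qvel': array([-0.05026154, -0.01084821,  0.08230551,  0.04969041, -0.12246145,
        0.08313803]), 'effort': array([-1.44460901e-03, -4.12458050e+01, -2.31980413e+01,  7.26310839e-02,
        4.59195999e-02, -1.58271914e-04]), 'ee_pos': array([ 254.89961349, -514.78468493,  182.4393945 ]), 'ee_rot': array([-179.79386857,   89.89988428,  116.54963618]), 'force': array([ 0.38862634,  0.00820234, -0.19064817]), 'torque': array([-0.00577254, -0.00642547,  0.01484383]), 'gripper_width': 91.10124649999159}
{'intrinsics': array([[452.95017735,   0.        , 312.23089088],
       [  0.        , 452.95017735, 232.34371914],
       [  0.        ,   0.        ,   1.        ]]), 'origin': array([ 383.99406264,   11.52709075, 1193.15392778]), 'orientation': array([-170.47201447,   -0.24232744,  -89.03715231])}
{'intrinsics': array([[471.98792967,   0.        , 321.47078736],
       [  0.        , 471.98792967, 234.01702654],
       [  0.        ,   0.   
[... 1141 characters left out ...]
 top [(array([220.3, 306.6]), 0.69), (array([201.1, 281.3]), 0.61), (array([188.8, 259.6]), 0.6), (array([167.3, 281.1]), 0.55)]
spacer_center side [(array([296.1, 360.3]), 0.9), (array([338.6, 359. ]), 0.78), (array([403.3, 218. ]), 0.73), (array([256.9, 368.5]), 0.72)]
jar top [(array([429.1, 274.3]), 0.67), (array([203. , 281.6]), 0.56)]
jar side [(array([400.3, 218.9]), 0.65), (array([334.3, 260.5]), 0.59)]
stain_bottle top [(array([133. , 278.2]), 0.56)]
stain_bottle side [(array([227.3, 449.4]), 0.7)]
tweezers_a top [(array([321.8, 312.6]), 0.68), (array([482. , 274.6]), 0.54)]
tweezers_a side [(array([424.1, 197.3]), 0.51), (array([192.2, 334.6]), 0.49), (array([398.3, 289.8]), 0.47)]
```

View pics/top0.png

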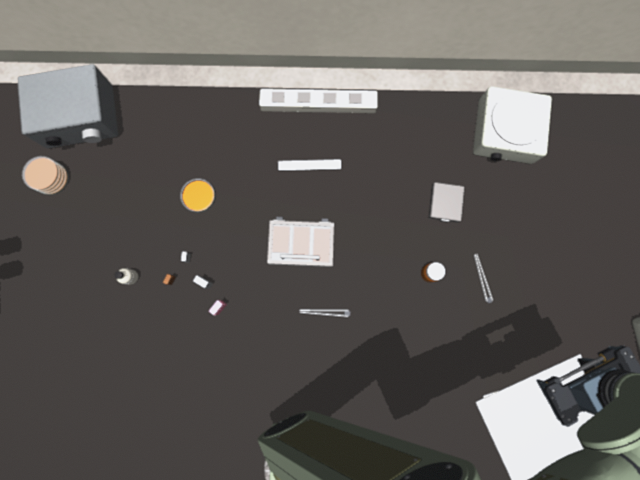

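View pics/side0.png

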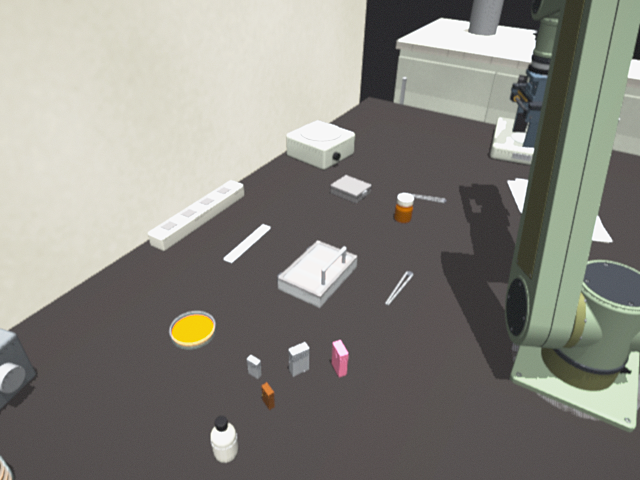

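The top view shows the tray at about (303,243). The candidate blocks are grey (201,281), small grey (185,257), brown (168,280) and pink (217,308). The side view puts the larger grey spacer at about (298,359).

Run:
```python
from h import *
def tri(a,b):
    A=[];B=[]
    M=np.zeros((3,3));v=np.zeros(3)
    for n,p in(("top",a),("side",b)):
        K,o,Rm=cam(n); d=Rm@np.linalg.inv(K)@[*p,1]; d/=np.linalg.norm(d); Q=np.eye(3)-np.outer(d,d); M+=Q; v+=Q@o
    return np.linalg.solve(M,v)
print("handle",tri((299,257.6),(332.7,261.1)))
print("spacer",tri((201.1,281.3),(298,359)))
print("small",tri((185,257),(254,366))); print("pink",tri((217.5,308),(340,358)));print("brown",tri((168.5,280),(268,396)))
print("jar",onz("top",(432,272),60)); print("bottle",onz("top",(127,277),60))
print("tweez",onz("top",[(300,312),(350,313)],2))
a=cv2.imread("pics/top0.png"); c=np.hstack([cv2.resize(a[200:280,250:350],(500,400),interpolation=2),cv2.resize(a[240:320,160:220],(300,400),interpolation=2)])
cv2.imwrite("pics/c1.png",c)
```

```text
handle [511.21754806  43.03404422  68.00148147]
spacer [446.72481654 290.10984544  35.43513877]
small [509.8897558  338.15605781  25.1573109 ]
pink [381.86302781 245.94896974  33.60410786]
brown [450.25756918 376.67857181  25.79209315]
jar [[ 478.86767608 -291.47427317   60.        ]]
bottle [[453.37639361 469.40595915  60.        ]]
tweez [[374.27387613  38.00582249   2.        ]
 [373.89512009 -91.52138596   2.        ]]
```

View pics/c1.png

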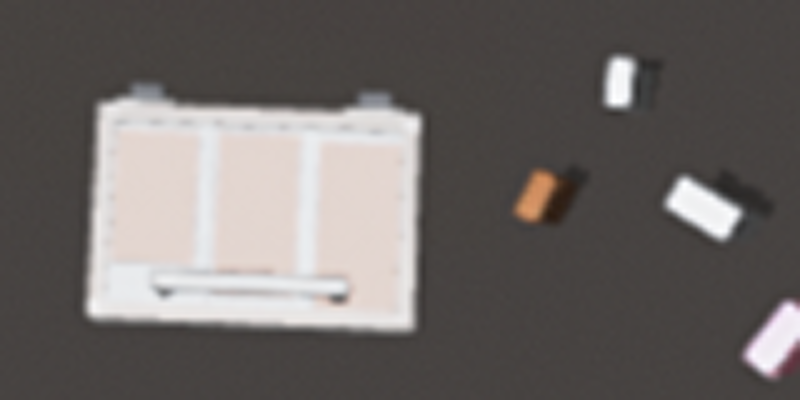

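The crop shows the tray yawed a couple of degrees. The wide gap seems to be in the left (+y) lane. Next I'll work out exact numbers for the approach.

Run:
```python
from h import *
s=state(); M=rot(s["ee_rot"]); print(M.round(3))
cr=lambda p:[(250+x/5-.5,200+y/5-.5) for x,y in p]
w=onz("top",cr([(98,103),(420,115),(413,330),(88,318)]),32); print(w.round(1), w.mean(0))
for i,j in((0,1),(1,2),(2,3),(3,0)): 
    d=w[j]-w[i]; print(np.linalg.norm(d), np.degrees(np.arctan2(d[1],d[0])))
bar=onz("top",cr([(152,275),(349,290)]),77);print("bar",bar, bar.mean(0))
q=lambda p:[(160+(x-500)/5-.5,240+y/5-.5) for x,y in p]
sp=onz("top",q([(685,174),(745,212),(726,243),(664,205)]),60); print("sp",sp.round(1),sp.mean(0))
for i,j in((0,1),(1,2),(2,3),(3,0)): 
    d=sp[j]-sp[i]; print(np.linalg.norm(d), np.degrees(np.arctan2(d[1],d[0])))
# turn choices
for yaw in(-2,178):
    zt=R.from_euler('z',yaw,degrees=True).as_matrix()@[1,0,0]; xt=np.array([0,0,-1.]); yt=np.cross(zt,xt)
    T=np.c_[xt,yt,zt]; print(yaw,R.from_matrix(T@M.T).as_rotvec(degrees=True), 'cam side',yt)
```

```text
[[ 0.     0.896  0.444]
 [-0.     0.444 -0.896]
 [-1.     0.     0.   ]]
[[609.4 123.   32. ]
 [606.  -45.2  32. ]
 [493.5 -42.6  32. ]
 [496.8 124.5  32. ]] [551.41016803  39.93148034  32.        ]
168.19823768882856 -91.1632911104112
112.48611648949182 178.68529588851763
167.08707916585973 88.86718989101155
112.5775553066402 -0.749046779447793
bar [[514.33236352  89.11060183  77.        ]
 [508.5524011   -8.60498032  77.        ]] [511.44238231  40.25281075  77.        ]
sp [[463.  296.9  60. ]
 [444.7 265.9  60. ]
 [429.2 274.5  60. ]
 [447.5 306.4  60. ]] [446.10484637 285.93742913  60.        ]
35.977626921575244 -120.67997836149402
17.69897722209377 150.97757572667905
36.74497294359296 60.2072574820437
18.262276108701872 -31.467438057623184
-2 [2.57418060e-03 6.02479114e-03 6.16562215e+01] cam side [0.0348995  0.99939083 0.        ]
178 [ 6.90125826e-03 -2.94866407e-03 -1.18343778e+02] cam side [-0.0348995  -0.99939083 -0.        ]
```

Call:
drive_tool(
  plan=[
    [0,0,62,257,556,80,60],
    [0,0,62,257,556,80,60],
    [0,0,62,257,556,80,60],
    [0,0,62,257,556,80,60],
    [0,0,62,257,556,80,60],
    [0,0,62,257,556,80,60],
    [0,0,62,257,556,80,60],
    [0,0,62,257,556,80,60],
    [0,0,62,257,556,80,60],
    [0,0,62,257,556,80,60],
  ],
)

```text
time_s: 2.35
ee_pos: [512.9, 42.9, 263.8]
ee_rot: [-2.8, 89.9, -4.4]
force: [0.4, -0.4, 0.1]
gripper_width: 59.9
```

Call:
drive_tool(
  plan=[
    [0,0,0,0,0,0,60],
    [0,0,0,0,0,0,60],
  ],
)

```text
time_s: 2.6
ee_pos: [512.4, 42.6, 263.5]
ee_rot: [-81.9, 89.9, -83.5]
force: [0.1, -0.2, -0.2]
gripper_width: 59.9
```

Run:
```python
from h import *
s=state(); print(s["time_s"],s["ee_pos"],s["ee_rot"],s["qpos"]); c=cam("wrist"); snap("wrist","w1.png")
for l in("lid_handle","lid_hinge","tray","tile_short_center","tile_mid_center","tile_long_center"):
    for d in place_of("wrist",l)[:2]:
        p=np.array(d["location"])*[640,480]; print(l,d["p"],p,onz("wrist",p,{"lid_handle":72,"lid_hinge":26,"tray":0}.get(l,13),c))
```

```text
2.6 [512.43669484  42.5874665  263.50328623] [-81.94343712  89.94874878 -83.50899775] [ 3.50577185e+00  1.03853546e+01  8.89543302e+01 -5.18696670e-02
  8.06576499e+01  5.07975146e+00]
lid_handle 0.66 [315.072 207.216] [[512.94190191  43.63483425  72.        ]]
lid_hinge 0.92 [393.92  200.496] [[607.18511412  41.09061574  26.        ]]
tray 0.67 [343.872 201.888] [[549.25832861  36.72056749   0.        ]]
tile_mid_center 0.32 [215.488 251.616] [[384.02764412 -20.80855202  13.        ]]
```

View pics/w1.png

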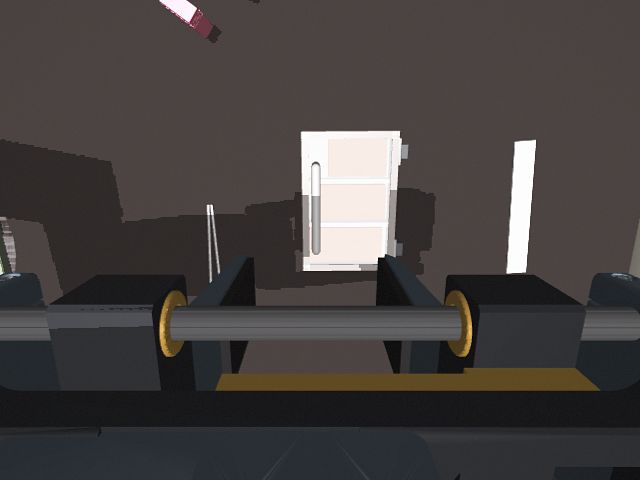

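The picture shows the bar handle at about (316,208), parallel to the jaws' normal, and the top lane (+y) with the wide gap. Going down on the bar.

Call:
drive_tool(
  plan=[
    [0,0,0,0,1,-60,50],
    [0,0,0,0,1,-120,40],
    [0,0,0,0,1,-165,40],
    [0,0,0,0,1,-195,36],
    [0,0,0,0,1,-208,32],
    [0,0,0,0,1,-208,32],
    [0,0,0,0,1,-208,5],
    [0,0,0,0,1,-208,5],
    [0,0,0,0,1,-208,5],
    [0,0,0,0,1,-208,5],
  ],
  grip_force=15,
)

```text
time_s: 4.2
ee_pos: [512.8, 43.0, 56.3]
ee_rot: [-2.8, 89.9, -4.5]
force: [0.1, -0.5, -0.6]
gripper_width: 5.2
```

Call:
drive_tool(
  plan=[
    [0,0,0,0,0,0,5],
    [0,0,0,0,0,0,5],
    [0,0,0,0,0,0,5],
  ],
)

```text
time_s: 4.58
ee_pos: [512.8, 43.0, 56.2]
ee_rot: [-3.4, 89.9, -5.1]
force: [-0.7, 0.3, -0.5]
gripper_width: 4.9
```

Run:
```python
from h import *
s=state(); print(s["time_s"],s["ee_pos"],s["force"],s["gripper_width"])
r=np.hypot(95,46); a=np.arctan2(46,95)
for t in np.arange(.1,1.86,.1).tolist()+[1.78]:
    print(round(t,2), np.round([95-r*np.cos(a+t), 0, r*np.sin(a+t)-46],0))
```

```text
4.575 [512.77840503  43.0428444   56.19798512] [-0.70241307  0.3234982  -0.4789792 ] 4.934857401724335
0.1 [5. 0. 9.]
0.2 [11.  0. 18.]
0.3 [18.  0. 26.]
0.4 [25.  0. 33.]
0.5 [34.  0. 40.]
0.6 [43.  0. 46.]
0.7 [52.  0. 50.]
0.8 [62.  0. 54.]
0.9 [72.  0. 57.]
1.0 [82.  0. 59.]
1.1 [93.  0. 60.]
1.2 [103.   0.  59.]
1.3 [114.   0.  58.]
1.4 [124.   0.  55.]
1.5 [134.   0.  52.]
1.6 [144.   0.  48.]
1.7 [153.   0.  42.]
1.8 [161.   0.  36.]
1.78 [160.   0.  37.]
```

The opening of 4.9 mm is less than the 10 mm bar, so I need to see where the bar is.

Run:
```python
from h import *
a=snap("wrist","w2.png")[:,:,::-1]; b=snap("side","s2.png")[:,:,::-1]
cv2.imwrite("pics/c2.png",np.hstack([a[100:400,120:520],cv2.resize(b[150:330,240:480],(400,300),interpolation=2)]))
```

```text
(no output)
```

View pics/c2.png

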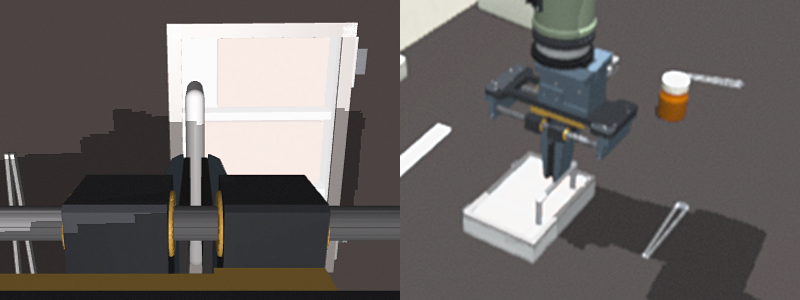

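Run:
```python
from h import *
p=state()["ee_pos"]; print(p)
print("side",topix("side",[p,p+[0,0,19],p+[0,0,40],p-[0,0,20]]))
print("wrist",topix("wrist",[p,p+[0,0,19],[513,43,72],[513,88,72],[513,88,32],[513,43,32]]))
for n in("side","wrist"):
  for d in place_of(n,"lid_handle"): print(n,d["p"],np.array(d["location"])*[640,480])
a=cv2.imread("pics/w2.png");b=cv2.imread("pics/s2.png")
cv2.imwrite("pics/c3.png",np.hstack([cv2.resize(a[160:310,250:380],(520,600),interpolation=2),cv2.resize(b[215:305,290:332],(280,600),interpolation=2)]))
```

```text
[512.80389857  43.06155283  56.20389465]
side [[333.20108231 265.2728177 ]
 [333.52554487 258.56788141]
 [333.89224465 250.99012365]
 [332.86680319 272.1806107 ]]
wrist [[314.06989162 267.63609972]
 [314.01452938 279.7333002 ]
 [314.39661184 277.63284751]
 [311.75784181 193.27806101]
 [312.2590334  184.17248511]
 [314.43851626 255.05438326]]
side 0.59 [333.376 261.312]
wrist 0.62 [314.688 281.712]
```

View pics/c3.png

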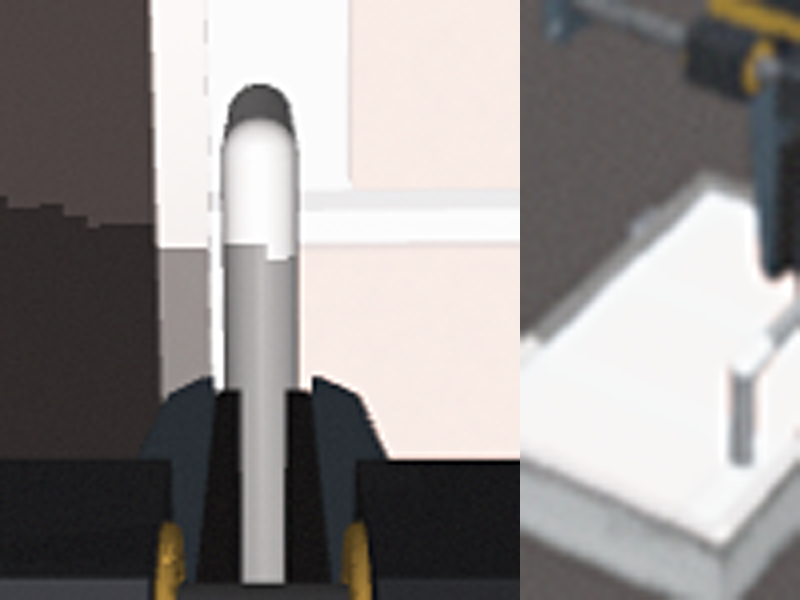

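The crop shows the bar running between the two black pads (columns 240–290 of the crop), so it's held and the pads are compliant. Starting the lift along the arc.

Call:
drive_tool(
  plan=[
    [0,0,0,0,0,0,2],
    [0,0,0,2,0,5,2],
    [0,0,0,5,0,9,2],
    [0,0,0,8,0,14,2],
    [0,0,0,11,0,18,2],
    [0,0,0,14,0,22,2],
    [0,0,0,18,0,26,2],
  ],
  grip_force=20,
)

```text
time_s: 5.65
ee_pos: [531.0, 43.0, 82.4]
ee_rot: [-2.5, 89.9, -4.2]
force: [-0.4, 0.4, -0.0]
gripper_width: 1.7
```

Run:
```python
from h import *
s=state(); print(s["ee_pos"],s["force"],s["torque"],s["gripper_width"])
b=snap("side","s3.png")
for d in place_of("side","lid_handle"): print(d["p"],np.array(d["location"])*[640,480])
print(topix("side",[s["ee_pos"]+[0,0,19],[513+18,43,98]]))
```

```text
[530.96331797  43.04229527  82.44366831] [-0.40088637  0.41470153 -0.03977611] [-0.0028597  -0.13669009 -0.01183995] 1.7407346007592044
0.64 [332.416 261.984]
[[326.74933095 246.3746829 ]
 [326.69782552 247.61800993]]
```

The fingers closed to 1.7 mm and the lid didn't move, so the bar was not gripped. I'll look again.

Run:
```python
from h import *
a=snap("wrist","w3.png")[:,:,::-1];b=cv2.imread("pics/s3.png")
p=state()["ee_pos"]
print(topix("wrist",[p,p+[0,16,0],p+[0,-16,0],p+[0,16,19]]),topix("side",[p,p+[0,16,0],p+[14,16,0],p-[14,-16,0]]))
print(state()["gripper_width"])
cv2.imwrite("pics/c4.png",np.hstack([cv2.resize(a[160:310,250:380],(400,461),interpolation=2),cv2.resize(b[205:305,280:367],(400,461),interpolation=2)]))
```

```text
[[314.07107125 267.63632518]
 [313.22714976 240.71297838]
 [314.88350736 293.5552043 ]
 [313.10269607 250.44527318]] [[326.42755083 253.26108077]
 [322.75331661 257.05108701]
 [317.26193251 254.94290861]
 [328.30523215 259.18250382]]
2.2220426805165694
```

View pics/c4.png

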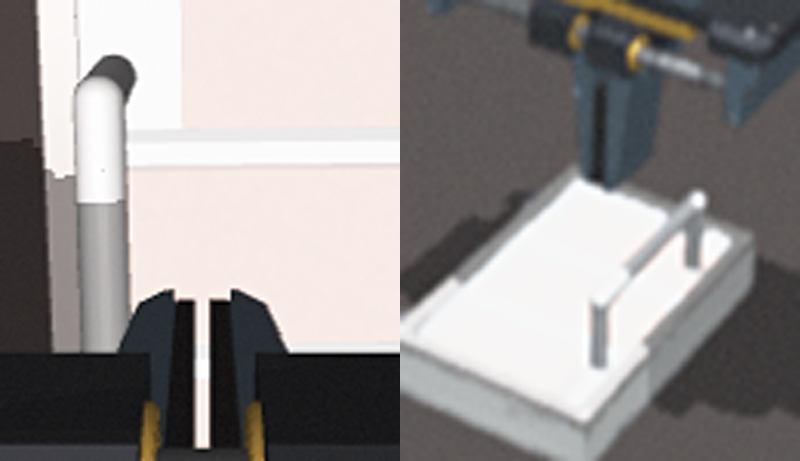

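The side view shows the fingertips about 25 mm above the reported TCP, and the bar untouched. I'll check whether the tool is really higher or the fingers shorter.

Run:
```python
from h import *
from scipy.optimize import least_squares
# gripper pixel features now: fingertip front-bottom in side, wrist
c=camera_info("wrist"); K=np.array(c["intrinsics"]); H=np.array(c["hand_eye"])
def px(p): # tool coords -> wrist px
    q=np.linalg.inv(H)@[*p,1]; q=K@q[:3]; return q[:2]/q[2]
for x in(0,-10,-20,-30): print(x,[px([x,y,0]).round(1) for y in(16,10,0,-16)])
# w1 pose check: tray top corners
p=np.array([512.44,42.59,263.5]); T=np.eye(4)
T[:3,:3]=rot([-81.943,89.949,-83.509]);T[:3,3]=p
M=T@H
obs=np.array([(301.5,132),(399,131.5),(398,269.5),(302.5,269.5)])
loc=np.array([[-55.5,83,32],[55.5,83,32],[55.5,-83,32],[-55.5,-83,32]])
def f(v,ret=0):
    w=(R.from_euler('z',v[2],degrees=True).as_matrix()@loc.T).T+[v[0],v[1],v[3]]
    return (topix(0,w,(K,M[:3,3],M[:3,:3]))-obs).ravel()
r=least_squares(f,[551,40,-1.5,0]); print("w1 tray x,y,yaw,z",r.x,r.fun.round(1))
```

```text
0 [array([314.1, 240.7]), array([314.1, 250.9]), array([314.1, 267.6]), array([314.1, 293.6])]
-10 [array([314. , 245.6]), array([314. , 256.3]), array([314. , 273.7]), array([314. , 300.8])]
-20 [array([313.9, 251. ]), array([313.9, 262.2]), array([313.9, 280.4]), array([314. , 308.7])]
-30 [array([313.9, 257. ]), array([313.9, 268.7]), array([313.9, 287.8]), array([313.9, 317.4])]
w1 tray x,y,yaw,z [ 5.54363193e+02  3.92338424e+01 -5.20648860e-01 -3.18017165e-01] [-0.1 -0.   0.9 -1.3 -3.4 -0.   2.5  1.5]
```

The reported pose agrees with the tray (z within 0.3 mm). So the fingers end about 25 mm short of the stated TCP. I'll back off and regrasp the bar 22 mm lower, in small steps.

Call:
drive_tool(
  plan=[
    [0,0,0,0,0,12,36],
    [0,0,0,-10,0,12,36],
    [0,0,0,-18,0,10,36],
    [0,0,0,-18,0,0,36],
    [0,0,0,-18,0,-10,36],
    [0,0,0,-18,0,-20,36],
    [0,0,0,-18,0,-28,36],
    [0,0,0,-18,0,-32,36],
    [0,0,0,-18,0,-35,36],
  ],
)

```text
time_s: 6.92
ee_pos: [513.3, 43.1, 47.1]
ee_rot: [-0.7, 89.9, -2.3]
force: [0.3, -0.4, 0.1]
gripper_width: 36.3
```

Call:
drive_tool(
  plan=[
    [0,0,0,0,0,-3,36],
    [0,0,0,0,0,-6,36],
    [0,0,0,0,0,-9,36],
    [0,0,0,0,0,-11,36],
    [0,0,0,0,0,-11,36],
  ],
)

```text
time_s: 7.55
ee_pos: [513.2, 43.0, 36.0]
ee_rot: [-2.8, 89.9, -4.5]
force: [-0.5, 1.1, -0.6]
gripper_width: 35.8
```

Call:
drive_tool(
  plan=[
    [0,0,0,0,0,0,2],
    [0,0,0,0,0,0,2],
    [0,0,0,0,0,0,2],
    [0,0,0,0,0,0,2],
    [0,0,0,0,0,0,2],
  ],
  grip_force=15,
)

```text
time_s: 8.18
ee_pos: [512.7, 43.1, 36.0]
ee_rot: [-6.0, 89.9, -7.7]
force: [-2.2, -0.1, 2.0]
gripper_width: 9.4
```

The bar is gripped (9.4 mm). Swinging the lid along its arc.

Call:
drive_tool(
  plan=[
    [0,0,0,2,0,5,2],
    [0,0,0,5,0,9,2],
    [0,0,0,8,0,14,2],
    [0,0,0,11,0,18,2],
    [0,0,0,14,0,22,2],
    [0,0,0,18,0,26,2],
    [0,0,0,25,0,33,2],
    [0,0,0,34,0,40,2],
    [0,0,0,34,0,40,2],
  ],
)

```text
time_s: 9.3
ee_pos: [545.8, 42.4, 77.6]
ee_rot: [-131.6, 89.9, -133.3]
force: [-7.9, -3.3, 8.8]
gripper_width: 9.4
```

Run:
```python
from h import *
s=state(); print(s["ee_pos"],s["force"],s["torque"],s["gripper_width"])
snap("side","s4.png")
for d in place_of("side","lid_handle"): print(d["p"],np.array(d["location"])*[640,480])
print(topix("side",s["ee_pos"]+[0,0,36]))
```

```text
[545.80384627  42.43656419  77.56850292] [-7.91671902 -3.3088123   8.7787102 ] [-0.51883287  1.42930009  0.13160293] 9.445213461904066
0.81 [322.304 240.72 ]
[[321.17494545 239.60586933]]
```

Call:
drive_tool(
  plan=[
    [0,0,0,9,0,6,2],
    [0,0,0,18,0,11,2],
    [0,0,0,28,0,15,2],
    [0,0,0,38,0,18,2],
    [0,0,0,48,0,20,2],
    [0,0,0,58,0,21,2],
    [0,0,0,58,0,21,2],
  ],
)

```text
time_s: 10.28
ee_pos: [605.2, 41.9, 98.4]
ee_rot: [-69.6, 89.9, -71.3]
force: [-1.0, -6.0, 2.2]
gripper_width: 9.6
```

Call:
drive_tool(
  plan=[
    [0,0,0,10,0,0,2],
    [0,0,0,21,0,-1,2],
    [0,0,0,31,0,-4,2],
    [0,0,0,41,0,-7,2],
    [0,0,0,51,0,-11,2],
    [0,0,0,60,0,-17,2],
    [0,0,0,60,0,-17,2],
  ],
)

```text
time_s: 11.15
ee_pos: [667.1, 41.2, 80.6]
ee_rot: [-48.8, 89.8, -50.5]
force: [0.5, -5.8, 0.8]
gripper_width: 9.5
```

Run:
```python
from h import *
s=state(); print(s["ee_pos"],s["force"],s["torque"],s["gripper_width"])
b=snap("side","s5.png")[:,:,::-1]
for d in place_of("side","lid_handle"): print(d["p"],np.array(d["location"])*[640,480])
print(topix("side",s["ee_pos"]+[0,0,36]))
cv2.imwrite("pics/c5.png",cv2.resize(b[120:330,200:480],(800,600),interpolation=2))
```

```text
[667.06598477  41.20211671  80.61908994] [ 0.50349365 -5.78202805  0.82270342] [-1.07636512 -0.05721295  0.13550043] 9.505070044564867
0.91 [276.608 221.808]
[[275.84238154 221.50176112]]
```

View pics/c5.png

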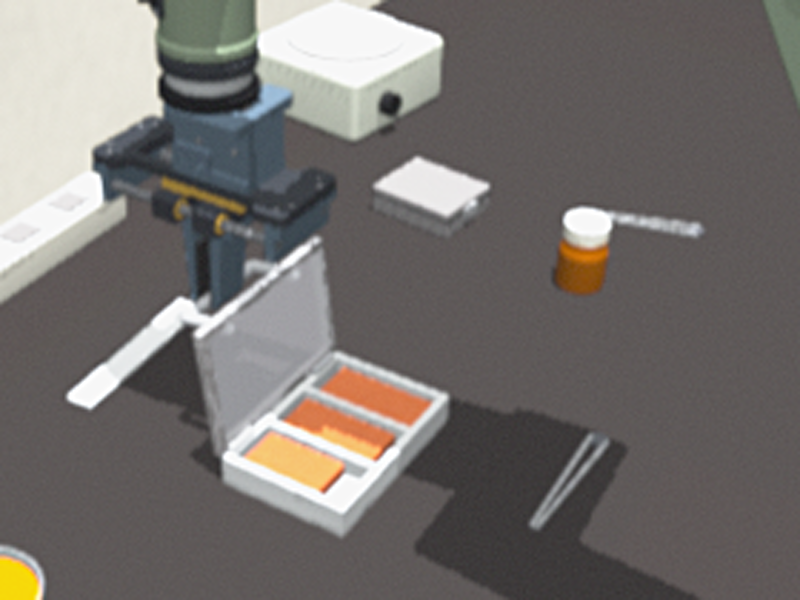

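The lid is past vertical, and the wide gap is visible in the +y lane (near the side camera). Easing the lid onto its stop, releasing and backing out upwards.

Call:
drive_tool(
  plan=[
    [0,0,0,4,0,-3,2],
    [0,0,0,8,0,-6,2],
    [0,0,0,11,0,-8,2],
    [0,0,0,11,0,-8,2],
    [0,0,0,11,0,-8,22],
    [0,0,0,11,0,-8,22],
    [0,0,0,11,0,-8,22],
  ],
)

```text
time_s: 12.12
ee_pos: [677.9, 42.0, 73.1]
ee_rot: [-32.7, 89.8, -34.4]
force: [-0.2, 0.0, -0.2]
gripper_width: 22.0
```

Call:
drive_tool(
  plan=[
    [0,0,0,2,0,8,22],
    [0,0,0,5,0,20,22],
    [0,0,0,11,0,45,22],
    [0,0,0,18,0,80,24],
    [0,0,0,18,0,130,40],
    [0,0,0,18,0,170,60],
    [0,0,0,18,0,170,60],
  ],
)

```text
time_s: 13.0
ee_pos: [698.1, 42.1, 249.0]
ee_rot: [-4.7, 89.2, -6.4]
force: [-0.4, 0.3, -1.1]
gripper_width: 51.1
```

Run:
```python
from h import *
s=state(); print(s["time_s"],s["ee_pos"],s["force"],s["qpos"])
M=rot(s["ee_rot"]); print(M.round(3))
for n in("top","side"):
  snap(n,n+"6.png")
  for l in("lid_handle","tile_short_center","tile_mid_center","tile_long_center","spacer_center"):
    for d in place_of(n,l)[:4]:
        p=np.array(d["location"])*[640,480]; print(n,l,d["p"],p.round(1),onz(n,p,{"spacer_center":30}.get(l,13))[0].round(1) )
hb=np.array([609.5+70.4,41,104.7]); print(topix("side",hb),topix("top",hb))
```

```text
13.0 [698.12959419  42.1318262  248.97088599] [-0.40930362  0.31622598 -1.14876416] [ 2.57455325 28.15903529 64.80871112 -0.12070902 86.26610261  4.23914081]
[[ 0.013  0.029  0.999]
 [-0.001  1.    -0.029]
 [-1.    -0.001  0.013]]
top lid_handle 0.52 [201.2 282.1] [446.4 295.3  13. ]
top spacer_center 0.65 [217.1 305.7] [386.7 247.7  30. ]
top spacer_center 0.53 [165.4 280.4] [448.2 382.9  30. ]
top spacer_center 0.52 [200.2 280.2] [450.3 294.1  30. ]
top spacer_center 0.45 [188.7 258.1] [506.4 327.   30. ]
side lid_handle 0.8 [272.6 224.1] [758.9 -68.5  13. ]
side tile_short_center 0.95 [302.9 283.7] [563.1  89.5  13. ]
side tile_mid_center 0.64 [314.8 269.4] [566.5  32.2  13. ]
side tile_long_center 0.64 [329.6 261.9] [551.1 -10.6  13. ]
side spacer_center 0.74 [266.2 395.5] [452.2 380.1  30. ]
side spacer_center 0.59 [252.1 367.5] [508.4 345.7  30. ]
side spacer_center 0.56 [295.9 360.8] [449.7 291.7  30. ]
[[271.50083563 224.07604947]] [[300.48741828 187.09691804]]
```

The lid handle sits where 1.85 rad predicts (272.6,224 against 271.5,224), so it is resting on the stop. Now a closer look at the spacer.

Call:
drive_tool(
  plan=[
    [0,0,0,-40,40,0,50],
    [0,0,-5,-85,84,-5,50],
    [0,0,-11,-130,128,-15,50],
    [0,0,-17,-175,172,-25,50],
    [0,0,-23,-215,212,-35,50],
    [0,0,-28,-240,236,-45,50],
    [0,0,-29,-251,247,-49,50],
    [0,0,-29,-251,247,-49,50],
    [0,0,-29,-251,247,-49,50],
  ],
)

```text
time_s: 14.72
ee_pos: [445.5, 288.7, 194.1]
ee_rot: [-25.7, 89.8, -56.3]
force: [-0.5, 0.3, -0.0]
gripper_width: 49.9
```

Run:
```python
from h import *
s=state(); M=rot(s["ee_rot"]);print(s["time_s"],s["ee_pos"],"jawyaw",np.degrees(np.arctan2(M[1,2],M[0,2]))); c=cam("wrist"); a=snap("wrist","w7.png")[:,:,::-1]
for d in place_of("wrist","spacer_center")[:4]:
    p=np.array(d["location"])*[640,480]; print(d["p"],p,onz("wrist",p,30,c)[0])
print("pred top",topix("wrist",[447,288,60],c))
np.savez("w7.npz",K=c[0],o=c[1],R=c[2])
cv2.imwrite("pics/c7.png",cv2.resize(a[130:310,200:440],(800,600),interpolation=2))
```

```text
14.725 [445.48840931 288.67297209 194.13365057] jawyaw -30.658073220398652
0.75 [313.024 214.608] [443.85320182 288.01976145  30.        ]
0.72 [276.48  133.776] [453.91628454 373.03151737  30.        ]
0.67 [347.008 135.792] [510.75884224 337.24173907  30.        ]
0.58 [283.072 276.72 ] [382.87239429 246.96237873  30.        ]
pred top [[315.8622858  219.26494228]]
```

View pics/c7.png

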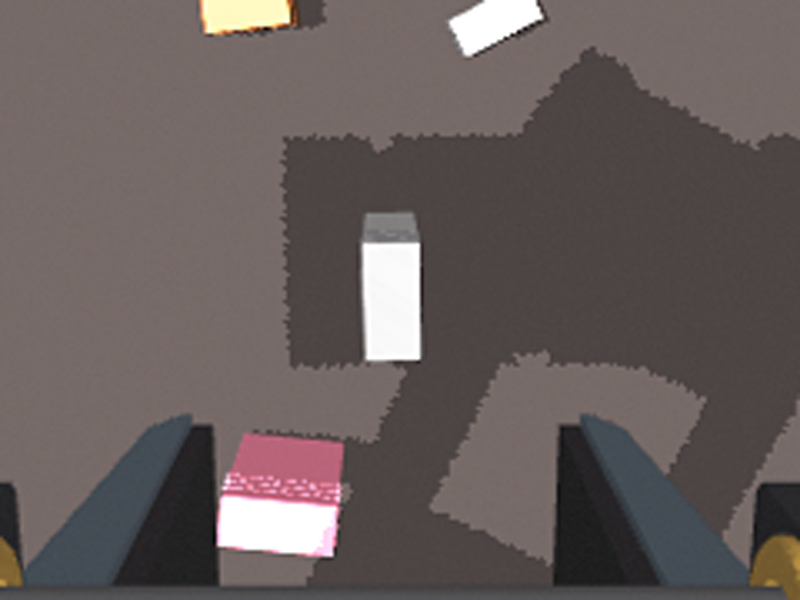

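The crop shows the spacer's top face with corners (362,242), (420,242), (420,360) and (366,360), nearly aligned with the jaws. The pink block is below-left.

Run:
```python
from h import *
f=np.load("w7.npz"); c=(f["K"],f["o"],f["R"])
q=np.array([(362,242),(420,242),(420,360),(366,360)])*.3+[200,130]-.35
w=onz(0,q,60,c); print(w.round(1),w.mean(0))
for i,j in((0,1),(1,2),(2,3),(3,0)): d=w[j]-w[i]; print(np.linalg.norm(d),np.degrees(np.arctan2(d[1],d[0])))
print(w.mean(0)-state()["ee_pos"])
```

```text
[[449.1 305.2  60. ]
 [462.8 297.1  60. ]
 [445.9 268.2  60. ]
 [432.9 275.9  60. ]] [447.67348315 286.60650464  60.        ]
15.91258359145458 -30.647644796948324
33.493437211420684 -120.2127405965345
15.187327380795644 149.33507686415538
33.50221382232486 61.02772073443645
[   2.0154218    -1.87550683 -134.08879491]
```

Call:
drive_tool(
  plan=[
    [0,0,0,2,-2,-40,46],
    [0,0,0,2,-2,-85,42],
    [0,0,0,2,-2,-125,40],
    [0,0,0,2,-2,-155,40],
    [0,0,0,2,-2,-175,40],
    [0,0,0,2,-2,-184,40],
    [0,0,0,2,-2,-188,40],
    [0,0,0,2,-2,-188,40],
  ],
)

```text
time_s: 15.82
ee_pos: [448.2, 286.6, 6.6]
ee_rot: [-11.1, 89.8, -41.8]
force: [-0.6, -0.8, 0.2]
gripper_width: 40.2
```

Call:
drive_tool(
  plan=[
    [0,0,0,0,0,0,10],
    [0,0,0,0,0,0,10],
    [0,0,0,0,0,0,10],
    [0,0,0,0,0,0,10],
    [0,0,0,0,0,0,10],
  ],
  grip_force=40,
)

```text
time_s: 16.45
ee_pos: [448.4, 286.8, 7.0]
ee_rot: [-1.7, 89.8, -32.4]
force: [-0.6, -0.0, 5.4]
gripper_width: 15.8
```

The spacer is held (15.8 mm). Lifting it, squaring it to the tray and moving to a spot where the wrist camera sees the gap.

Call:
drive_tool(
  plan=[
    [0,0,0,0,0,30,10],
    [0,0,0,0,0,70,10],
    [0,0,4,5,-25,105,10],
    [0,0,9,18,-65,125,10],
    [0,0,15,32,-115,125,10],
    [0,0,21,46,-165,125,10],
    [0,0,26,58,-210,125,10],
    [0,0,29.5,66,-237,125,10],
    [0,0,29.5,69,-247,125,10],
    [0,0,29.5,69,-247,125,10],
  ],
)

```text
time_s: 17.7
ee_pos: [517.1, 39.9, 131.5]
ee_rot: [7.1, 89.8, 5.8]
force: [0.2, 0.6, -1.5]
gripper_width: 15.5
```

Call:
drive_tool(
  plan=[
    [0,0,0,0,0,0,10],
    [0,0,0,0,0,0,10],
  ],
)

```text
time_s: 17.95
ee_pos: [516.8, 40.9, 131.4]
ee_rot: [12.8, 89.9, 11.5]
force: [0.3, -0.5, -2.0]
gripper_width: 15.8
```

Run:
```python
from h import *
s=state(); M=rot(s["ee_rot"]);print(s["time_s"],s["ee_pos"],"jawyaw",np.degrees(np.arctan2(M[1,2],M[0,2])),s["gripper_width"],s["force"],M[:,0]); c=cam("wrist"); a=snap("wrist","w8.png")[:,:,::-1]
for l in("tile_short_center","tile_mid_center","tile_long_center"):
  for d in place_of("wrist",l)[:2]:
    p=np.array(d["location"])*[640,480]; print(l,d["p"],p,onz("wrist",p,13,c)[0])
np.savez("w8.npz",K=c[0],o=c[1],R=c[2])
cv2.imwrite("pics/c8.png",cv2.resize(a[130:355,220:520],(800,600),interpolation=2))
```

```text
17.95 [516.75213222  40.86236598 131.39250018] jawyaw -1.260649568417051 15.833569045974578 [ 0.31104811 -0.54191746 -1.96873554] [ 2.48001745e-03  5.06302646e-04 -9.99996797e-01]
tile_short_center 0.59 [369.6   163.488] [564.94884438  91.62110502  13.        ]
tile_short_center 0.25 [171.328 292.224] [382.7904842  -21.87035683  13.        ]
tile_mid_center 0.76 [354.176 225.216] [552.12364172  38.16127722  13.        ]
tile_long_center 0.63 [353.024 281.184] [551.33130495 -14.69905255  13.        ]
```

View pics/c8.png

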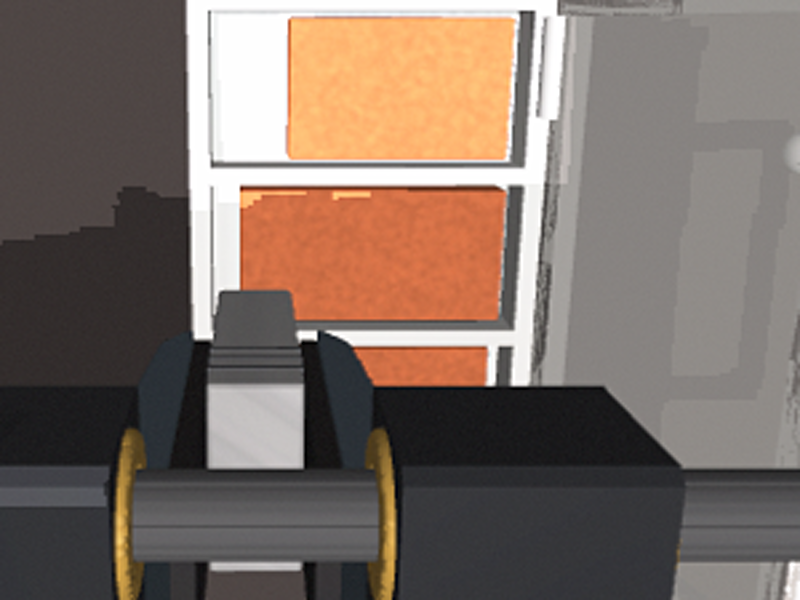

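The crop shows the short tile in the +y lane: near edge at x=289, far edge at x≈515, near-wall inner face at x≈211, divider at y≈163. The spacer hangs straight in the jaws.

Run:
```python
from h import *
f=np.load("w8.npz"); c=(f["K"],f["o"],f["R"]); print(c[1])
P=lambda q:np.array(q)*.375+[220,130]-.3
for n,q,z in [("tile corners",[(289,17),(517,17),(507,160),(288,158)],20),("nearwall in top",[(209,12),(213,160)],26),("nearwall in bot",[(209,12),(213,160)],6),("outer near",[(187,0),(193,338)],26),("divider1 upper edge top",[(213,168),(525,170)],26),("divider1 lower",[(240,186),(505,184)],26),("lane upper wall",[(209,12),(520,11)],26),("mid tile",[(241,186),(505,187),(499,320)],20)]:
    w=onz(0,P(q),z,c); d=w[1]-w[0]; print(n,w.round(1).tolist(),"dir",np.degrees(np.arctan2(d[1],d[0])).round(2))
```

```text
[518.46779766 111.12967022 331.49969021]
tile corners [[529.7, 114.8, 20.0], [599.5, 113.3, 20.0], [598.3, 69.5, 20.0], [528.9, 71.7, 20.0]] dir -1.22
nearwall in top [[505.6, 116.6, 26.0], [505.3, 72.3, 26.0]] dir -90.29
nearwall in bot [[504.7, 117.0, 6.0], [504.5, 69.8, 6.0]] dir -90.29
outer near [[499.1, 120.2, 26.0], [497.0, 14.5, 26.0]] dir -91.16
divider1 upper edge top [[505.3, 69.8, 26.0], [602.5, 67.1, 26.0]] dir -1.61
divider1 lower [[513.5, 64.0, 26.0], [596.4, 62.8, 26.0]] dir -0.81
lane upper wall [[505.6, 116.6, 26.0], [598.7, 114.9, 26.0]] dir -1.04
mid tile [[513.8, 63.1, 20.0], [598.0, 60.9, 20.0], [597.9, 16.6, 20.0]] dir -1.46
```

The gap runs from x≈505 to 529.3 (24.3 mm), its lane centre is y≈93, and its yaw is −1.2°, matching the jaws. Moving over it and going down.

Call:
drive_tool(
  plan=[
    [0,0,0,0.5,20,-10,10],
    [0,0,0,0.5,40,-25,10],
    [0,0,0,0.5,52,-50,10],
    [0,0,0,0.5,52,-70,10],
    [0,0,0,0.5,52,-85,10],
    [0,0,0,0.5,52,-92,10],
    [0,0,0,0.5,52,-92,10],
    [0,0,0,0.5,52,-92,10],
  ],
  grip_force=45,
)

```text
time_s: 19.15
ee_pos: [518.2, 92.3, 40.2]
ee_rot: [8.4, 89.7, 7.1]
force: [0.2, 0.4, -2.6]
gripper_width: 15.9
```

Run:
```python
from h import *
s=state(); M=rot(s["ee_rot"]);print(s["time_s"],s["ee_pos"],"jawyaw",np.degrees(np.arctan2(M[1,2],M[0,2])),s["gripper_width"],s["force"],M[:,0])
a=snap("wrist","w9.png")[:,:,::-1]; b=snap("side","s9.png")[:,:,::-1]
cv2.imwrite("pics/c9.png",np.hstack([cv2.resize(a[180:330,240:390],(400,400),interpolation=2),cv2.resize(b[205:325,260:380],(400,400),interpolation=2)]))
```

```text
19.15 [518.19787344  92.32840578  40.22269292] jawyaw -1.3021920026879144 15.9308913153581 [ 0.21510847  0.44945109 -2.58423053] [ 4.45271614e-03  5.54480455e-04 -9.99989933e-01]
```

View pics/c9.png

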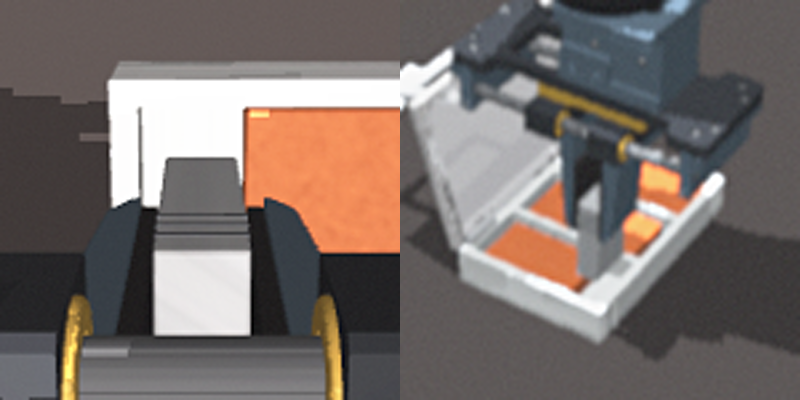

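The spacer sits over the gap, slightly nearer the tile (bottom edges at crop 165–240, gap 141–244). I'll shift it 1 mm back and lower it slowly.

Call:
drive_tool(
  plan=[
    [0,0,0,-1,0.7,0,10],
    [0,0,0,-1,0.7,-4,10],
    [0,0,0,-1,0.7,-8,10],
    [0,0,0,-1,0.7,-12,10],
    [0,0,0,-1,0.7,-16,10],
    [0,0,0,-1,0.7,-19,10],
    [0,0,0,-1,0.7,-22,10],
    [0,0,0,-1,0.7,-22,10],
  ],
)

```text
time_s: 20.25
ee_pos: [516.9, 93.0, 18.0]
ee_rot: [8.0, 89.8, 6.7]
force: [0.4, 0.6, -1.0]
gripper_width: 15.5
```

Call:
drive_tool(
  plan=[
    [0,0,0,0,0,-1,10],
    [0,0,0,0,0,-2,10],
    [0,0,0,0,0,-3,10],
    [0,0,0,0,0,-4,10],
    [0,0,0,0,0,-4,10],
  ],
)

```text
time_s: 20.88
ee_pos: [516.8, 93.0, 13.9]
ee_rot: [7.8, 89.8, 6.5]
force: [0.3, 0.0, -2.4]
gripper_width: 15.8
```

Call:
drive_tool(
  plan=[
    [0,0,0,0,0,-0.5,10],
    [0,0,0,0,0,-1,10],
    [0,0,0,0,0,-1.5,10],
    [0,0,0,0,0,-1.5,10],
  ],
)

```text
time_s: 21.38
ee_pos: [516.9, 93.0, 13.0]
ee_rot: [8.5, 89.8, 7.2]
force: [-1.6, -0.7, 5.9]
gripper_width: 16.0
```

Floor contact (Fz rose by about 8 N). Easing the downforce slightly and sliding toward the stop wall.

Call:
drive_tool(
  plan=[
    [0,0,0,0,0,0.3,10],
    [0,0,0,1,0,0.3,10],
    [0,0,0,2,0,0.3,10],
    [0,0,0,3,-0.1,0.3,10],
    [0,0,0,4,-0.1,0.3,10],
    [0,0,0,5,-0.1,0.3,10],
    [0,0,0,6,-0.1,0.3,10],
    [0,0,0,6.5,-0.1,0.3,10],
  ],
)

```text
time_s: 22.38
ee_pos: [523.4, 92.9, 13.2]
ee_rot: [8.5, 89.8, 7.2]
force: [0.2, -0.3, -2.4]
gripper_width: 15.6
```

Call:
drive_tool(
  plan=[
    [0,0,0,0.7,0,0,10],
    [0,0,0,1.4,0,0,10],
    [0,0,0,2,0,0,10],
    [0,0,0,2,0,0,10],
  ],
)

```text
time_s: 22.88
ee_pos: [524.9, 92.9, 13.2]
ee_rot: [9.2, 89.8, 7.9]
force: [-1.6, -0.5, -0.8]
gripper_width: 15.5
```

Call:
drive_tool(
  plan=[
    [0,0,0,0.5,0,-0.3,10],
    [0,0,0,1,0,-0.3,10],
    [0,0,0,1.5,0,-0.3,10],
    [0,0,0,1.5,0,-0.3,10],
  ],
)

```text
time_s: 23.38
ee_pos: [525.0, 92.9, 13.0]
ee_rot: [91.4, 90.0, 90.1]
force: [-5.9, 0.1, 4.5]
gripper_width: 15.4
```

Run:
```python
from h import *
s=state(); M=rot(s["ee_rot"]); print(s["ee_pos"],s["force"],s["torque"],M[:,0],np.degrees(np.arctan2(M[1,2],M[0,2])))
```

```text
[524.95502572  92.8519743   13.00530751] [-5.87919996  0.07948084  4.52167081] [ 0.07568883  1.11056511 -0.00526979] [-6.73694957e-07  2.92228572e-04 -9.99999957e-01] -1.307874258671736
```

Call:
drive_tool(
  plan=[
    [0,0,0,1,0,0,10],
    [0,0,0,2,0,0,10],
    [0,0,0,2,0,0,10],
    [0,0,0,2,0,0,10],
  ],
)

```text
time_s: 23.88
ee_pos: [525.0, 92.8, 13.0]
ee_rot: [178.6, 89.8, 177.3]
force: [-8.1, 0.4, 5.2]
gripper_width: 15.7
```

Run:
```python
from h import *
s=state(); M=rot(s["ee_rot"]); print(s["ee_pos"],s["force"],s["gripper_width"],M[:,0])
a=snap("wrist","w10.png")[:,:,::-1]; b=snap("side","s10.png")[:,:,::-1]
c=cam("wrist"); np.savez("w10.npz",K=c[0],o=c[1],R=c[2])
for l in("tile_short_center","tile_mid_center","tile_long_center"):
  for d in place_of("side",l)[:1]:
    p=np.array(d["location"])*[640,480]; print(l,d["p"],p,onz("side",p,13)[0])
cv2.imwrite("pics/c10.png",np.hstack([cv2.resize(a[190:330,270:410],(400,400),interpolation=2),cv2.resize(b[230:330,270:370],(400,400),interpolation=2)]))
```

```text
[524.95453534  92.84386513  13.00578496] [-8.12869625  0.4344785   5.23083715] 15.713153425199037 [-4.03076611e-03  1.91872877e-04 -9.99991858e-01]
tile_short_center 0.82 [299.392 282.576] [571.80268051  90.52678886  13.        ]
tile_mid_center 0.54 [313.088 269.28 ] [570.10912633  34.03980539  13.        ]
tile_long_center 0.67 [313.92  283.584] [542.24955039  76.01423309  13.        ]
```

View pics/c10.png

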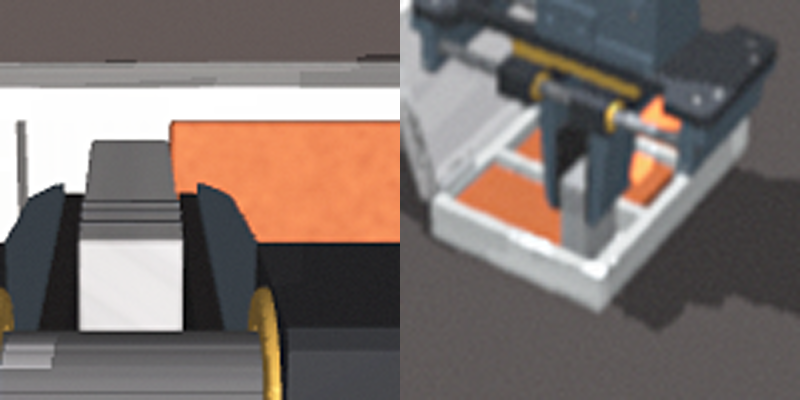

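The crop shows the spacer in the gap, touching the tile's near edge at x≈170. I'll check the far end of the tile numerically along a pixel line.

Run:
```python
from h import *
f=np.load("w10.npz"); c=(f["K"],f["o"],f["R"])
for img,cc in(("w10",c),("s10",cam("side")),("s9",cam("side"))):
  im=cv2.imread(f"pics/{img}.png")[:,:,::-1]
  for y in(108,100):
    print(img,y)
    for x in np.arange(590,612,1.5):
        yy=y-(x-553)*.022; p=topix(0,[x,yy,20],cc)[0]
        print((round(x,1),p.round(0).astype(int).tolist(),cv2.getRectSubPix(im,(1,1),tuple(p.astype(np.float32)))[0,0].tolist()) if 0<=p[0]<640 else None,end=" ")
    print()
```

```text
w10 108
(np.float64(590.0), [433, 245], [244, 142, 92]) (np.float64(591.5), [436, 245], [246, 145, 91]) (np.float64(593.0), [439, 245], [244, 144, 91]) (np.float64(594.5), [441, 245], [244, 141, 92]) (np.float64(596.0), [444, 245], [243, 141, 89]) (np.float64(597.5), [447, 245], [243, 140, 89]) (np.float64(599.0), [450, 245], [244, 140, 90]) (np.float64(600.5), [452, 245], [246, 144, 91]) (np.float64(602.0), [455, 245], [244, 139, 88]) (np.float64(603.5), [458, 245], [105, 104, 103]) (np.float64(605.0), [461, 245], [128, 125, 123]) (np.float64(606.5), [463, 245], [255, 255, 255]) (np.float64(608.0), [466, 245], [164, 161, 160]) (np.float64(609.5), [469, 245], [147, 145, 144]) (np.float64(611.0), [472, 245], [191, 188, 188]) 
w10 100
(np.float64(590.0), [432, 259], [245, 145, 91]) (np.float64(591.5), [435, 259], [241, 140, 90]) (np.float64(593.0), [438, 259], [244, 142, 91]) (np.float64(594.5), [440, 259], [243, 140, 90]) (np.float64(596.0), [443, 259], [245, 143, 91]) (np.float64(597.5), [446, 259], [246, 145, 91]) (np.float64(599.0), [449, 259], [245, 144, 90]) (np.float64(600.5), [
[... 2624 characters left out ...]
0], [217, 120, 72]) (np.float64(591.5), [290, 279], [218, 121, 72]) (np.float64(593.0), [289, 279], [219, 121, 74]) (np.float64(594.5), [289, 279], [220, 122, 77]) (np.float64(596.0), [288, 279], [217, 124, 82]) (np.float64(597.5), [288, 278], [208, 128, 95]) (np.float64(599.0), [287, 278], [192, 133, 113]) (np.float64(600.5), [287, 278], [168, 137, 128]) (np.float64(602.0), [286, 278], [147, 139, 137]) (np.float64(603.5), [286, 277], [140, 142, 142]) (np.float64(605.0), [285, 277], [141, 148, 148]) (np.float64(606.5), [285, 277], [153, 160, 160]) (np.float64(608.0), [284, 277], [164, 169, 170]) (np.float64(609.5), [283, 276], [164, 167, 168]) (np.float64(611.0), [283, 276], [160, 163, 165])
```

Run:
```python
from h import *
s=state(); print(s["time_s"],s["ee_pos"],s["force"],s["gripper_width"]); print(env.job_done())
```

```text
24.125 [524.95570881  92.83796641  13.02017794] [-8.15989821  1.07631102  5.70912351] 15.772710436506694
the job is handed in; nothing more can be done
None
```

I opened the lid onto its stop, lowered the spacer to the floor of the wide gap in the +y lane, and pressed the short tile back against the stop wall. I handed in at 24.1 s, still gripping the spacer and holding the tile.

**Last checks**
- **Lid:** After release the handle was within about 1 px of where the full 1.85 rad opening puts it. The later side pictures still showed it open.
- **Spacer:** It reached the floor with about 8 N of contact. At the end it was gripped at 15.8 mm, within about 0.3° of upright, and square to the lane as measured.
- **Tile:** It moved about 4.5 mm, inside the expected 3.5 to 6.5 mm. Motion then stalled against a steady push of about 8 N, and the last wrist picture shows no gap at the stop wall.

**What went wrong or disagreed**
- **First grasp missed:** The fingers closed just above the lid handle without touching it. They end about 25 mm short of the stated TCP, so I went 20 mm lower and regrasped.
- **Other tiles not re-measured:** The final network readings for the mid and long tiles were unreliable, because the gripper was in the way. I did not confirm their positions, but nothing touched them that I saw.

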